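# Load the copper wire spool on the pay-off stand

## Task

Lift the spool of copper wire out of the tray and lay it on the two roller bars between the uprights of the green wire stand. Then take the steel axle from its wooden rest and thread it through the near upright, the spool and the bronze bush on the far side until its brass shoulder sits home against the upright, and let go. The bush is an eccentric one and its hole is off the axle's line, so feel for it with a light hand, never ramming or forcing the axle, and leave the other spools and tools alone.

Things in the scene. Friction and masses are not known exactly. Their poses are not given: they have to be found in the camera images.
- stand: Green steel wire stand, fixed to the bench; z up, y along the axle. Bed 110 x 130 mm, 10 mm thick; origin on the bench, midway between the uprights. Near upright: plate 64 mm wide (x), y 30 to 38 mm, top at z 76. Far side: two posts 11 mm wide at x -19.5 and +19.5, y -30 to -38, top at z 74, carrying a steel block with a bronze bush. The axle goes in from the +y side, heading to -y
- spool_seat (a point): Where the spool's centre lies when laid on the stand's two roller bars (stand x 0, y 0, z 58 mm), with 5 mm of play either way along y. The bars are 8 mm steel, along y, at x -19.5 and +19.5, axis at z 24; the spool centres itself in x on them and turns on them; the axle holds it captive
- near_hole (a point): Centre of the 12 mm bronze-lined hole in the near upright, on its outer face (stand x 0, y 38, z 58 mm); the plate is 8 mm thick. This one is true
- far_hole (a point): Centre of the round bronze bush (26 mm) in the far block (56 mm wide, 40 high, y -38 to -48), on the face the axle reaches first (stand x 0, y -38, z 58 mm). The bush is eccentric, to set the drag: its 12 mm through hole lies 4.6 mm from this point, in any direction round it (sideways, up, down), differently each time; not measured: see it or feel for it. It is clamped and does not give
- axle: Loose axle, about 110 g, lying level in a wooden rest. Origin on its axis at the shoulder face, y along the axle: toward -y a steel shank of 10 mm diameter, 103 mm long, then a bevel 3 mm long down to a flat end of 7 mm; toward +y a brass collar, 24 mm in diameter, 5 mm long (its -y face is the shoulder), then an aluminium handle, 18 mm in diameter, 45 mm long. It may roll about y
- axle_grip (a point): Middle of the axle's handle, on its axis, 27 mm behind the shoulder face (axle y +27 mm), 35 mm above the bench at the start. Free to be gripped from above with the fingers either side
- axle_tip (a point): Centre of the axle's flat end, on its axis, axle y -106 mm
- axle_rest: Fixed dark wooden rest, 56 x 96 mm, 10 mm high, with two notched posts 64 mm apart along its y that carry the shank. Origin under its middle
- spool_copper: Loose spool of copper wire with white flanges, about 280 g (varies). Origin at its centre, y along its axis. Width 50 mm, flanges 70 mm in diameter, 4 mm thick, wound to 56 mm in diameter between them (42 mm clear), bore 18 mm right through. It lies axis level in the tray, centre 47.5 mm above the bench; grip it across the wire from above, fingers between the flanges
- spool_brass: Spool of brass wire, same size, in the same tray; bystander
- spool_silver: Spool of silver wire, same size, in the same tray; bystander
- spool_tray: Fixed plywood tray, 100 x 250 mm, with two rails along its y on which three spools lie end to end, 76 mm apart. Origin under its middle
- bench_block: Loose steel bench block, 75 x 75 x 22 mm, origin under its middle; bystander
- ruby_ring: Silver ring with a ruby, 22 mm across, lying on the bench block; bystander
- graver: Graver with a wooden handle, 125 mm long, on the bench; bystander
- hammer: Small hammer on the bench; bystander
- pliers: Pliers with blue handles, 140 mm long, on the bench; bystander
- flux_jar: Closed amber glass jar, 56 mm in diameter, 75 mm high; bystander
There are look-alikes about, which are no part of the job. What is meant by the stand is not white, and is the smaller of those in its own colour. Leave any pink or red look-alike of the axle alone.

How it is judged:
By the outcome, as a careful person would: the job done as asked, in the order asked, and still so for the second after the job is handed in, with the robot touching nothing.
It also fails if it takes over 72 s, if anything falls off the work surface, if the arm or the gripper's body presses on something with over 40 N, if the wrist force passes 120 N, or if a joint passes its speed limit or range.

## Robot

A 6-joint arm with a two-finger parallel gripper is mounted at the origin on the work surface. World frame = base frame: x ahead of the robot, y to its left, z up, the work surface at z = 0. Lengths are in m, angles in rad, forces in N, time in s.
With the tool pointing down it reaches from about 0.3 to 0.775 m from the base axis. Payload 14.6 kg.
Tool frame: the origin (TCP) lies at the centre of the arm's flange, where the gripper is bolted on; the fingertips stand 199 mm ahead of it and the grasp point (between the pads) lies ctrl.tcp_to_grasp ahead of it (ctrl.tcp_to_grasp is the distance from the TCP to the grasp point, in m); z points along the fingers, y is the line along which they close (so a half turn about z gives the same grasp; the last joint's range is limited). The gripper opens to 94 mm and grips with 3 to 60 N. Pads are 16 mm wide; open, the fingers measure 119 mm over their backs; the gripper's body (75 mm by 177 mm) begins 78 mm behind the grasp point.
Start: joints at [1.148, 0.3, 1.521, -0, 1.321, -0.067], TCP at [0.192, 0.516, 0.405] pointing down, gripper open.
Joint ranges: [-3.03, 3.03], [-0.79, 2.21], [0.23, 2.52], [-1.04, 4.18], [0, 3.07], [-2.55, 2.55]. Speed limits (rad/s): [2.22, 2.22, 2.57, 3.14, 3.14, 3.14].

## Interface

Orientations are given as [roll, pitch, yaw] about the fixed x, y, z axes, in that order (R = Rz(yaw) Ry(pitch) Rx(roll)).
In Python, from station import ctrl gives the robot as it stands. The module is installed in compiled form; this text tells all that it offers.
- The arm moves only by the shell command python3 -m jog 'ROWS' [OPENING] [FORCE]. ROWS is JSON, a list of rows, each a list of 6 numbers: the shift along the tool's x, y, z in cm, then the turn, a rotation vector about the tool's x, y, z in rad. In form: [[tx, ty, tz, ax, ay, az], ...]. A call has 1 to 8 rows; each row is the pose to reach, as a shift and turn from the pose commanded when the call began, along the tool's axes at that moment; what a row does not reach only later rows make up. A row lasts 1/10 s, in which the tool goes at most 50 mm and 8.59 degrees, less where a joint would pass 70% of its speed; a pose out of reach is approached as far as the arm can. A call with a gripper value outside its range is refused whole. OPENING is the opening in per cent of the stroke, from 0 (shut) to 100 (fully open), set as the call begins (- or left out, the last holds). The fingers move at their own pace and stop on an object; FORCE is the grip in N (left out, the last holds). Time passes only in rows, so rows that repeat a pose let the fingers close. It gives the time, the measured TCP pose, the force, the opening and the grip force at its end, in the units of the state.
- ctrl.get_obs(): the state, without advancing time (a new reading comes with each control period).
- ctrl.camera(name): name is "scene" or "top" or "wrist"; returns a dict with "img" (480x640x3 uint8, blue, green, red), "intrinsics" (3x3 intrinsics, pixels), "R" (3x3) and "t" (3): a world point X has camera coordinates R X + t. Camera axes: x right, y down, z forward; pixel columns grow to the right and rows downward; lengths in m; the calibration is good to about 2 mm. A picture is of the moment at which its call begins. There is no depth.
- ctrl.hand_in(): hands the job in; it is judged then, once.
The state is a dict: "time_s": time; "qpos": joint angles; "joint_vel": joint speeds; "tau": joint torques, N m; "ee_pos": TCP position; "eef_rot": TCP orientation; "force": force on the tool from outside, world axes, zero at the start; "moment": the same for the moment, N m; "grip_width": finger opening in m; "grip_force": force on a finger pad.
Only numpy, scipy, OpenCV 4.12 (cv2) and the standard library are available. Lean on these libraries where they do the work, as an engineer would, in place of code of your own. Each camera call takes 0.05 s, during which the arm holds its last target. There are 200 camera calls.

## Working session

There is one attempt and no reset: what is moved stays moved. The work goes in short steps, Python scripts to look and compute and a shell command to move; the robot and the scene stay as the last step left them, time stands still between calls to the robot, and variables do not carry over. Pictures are saved under pics/ and viewed, at most 11 in all, crops included, and the job is handed in when it is done.

```bash
mkdir -p pics; ls
cat > h.py <<'E'
import numpy as np,cv2
from station import ctrl
from scipy.spatial.transform import Rotation as Ro
def shot(n):
    c=ctrl.camera(n); np.savez('last_'+n+'.npz',**c); return c
def last(n): return dict(np.load('last_'+n+'.npz'))
def ray(c,uv):
    K=c['intrinsics'];d=c['R'].T@np.linalg.inv(K)@np.array([uv[0],uv[1],1.]);return -c['R'].T@c['t'],d
def onz(c,uv,z):
    o,d=ray(c,uv);return o+d*(z-o[2])/d[2]
def proj(c,X):
    p=c['intrinsics']@(c['R']@np.array(X)+c['t']);return p[:2]/p[2]
E
python3 - <<'E'
from h import *
for n in('top','scene'):
    c=shot(n);cv2.imwrite(f'pics/{n}0.png',c['img']);print(n,-c['R'].T@c['t'],c['R'],c['intrinsics'])
o=ctrl.get_obs();print(o,ctrl.tcp_to_grasp)
E
```

```text
pics
top [ 0.30483841 -0.02599342  1.20236939] [[ 0.02359147 -0.99936903 -0.02655153]
 [-0.9817447  -0.01814509 -0.18933593]
 [ 0.18873469  0.03053354 -0.98155332]] [[542.43556642   0.         318.114308  ]
 [  0.         542.43556642 240.78366526]
 [  0.           0.           1.        ]]
scene [ 1.42071371 -0.11540501  0.95477453] [[ 0.11449476  0.99330356  0.01545924]
 [ 0.70173059 -0.06985148 -0.70900983]
 [-0.70318214  0.09202613 -0.70502912]] [[575.86846115   0.         319.09222225]
 [  0.         575.86846115 247.20971503]
 [  0.           0.           1.        ]]
{'time_s': 0.1, 'qpos': array([ 1.14837348e+00,  3.00396799e-01,  1.52146985e+00, -8.67648116e-07,
        1.32071286e+00, -6.65972691e-02]), 'joint_vel': array([-0.00033105, -0.00204931, -0.00336798, -0.0022898 , -0.00030841,
        0.00028065]), 'tau': array([ 6.52433428e-04, -5.32648230e+01, -3.53284907e+01,  7.09524332e-02,
        2.35185988e-02, -5.22928201e-05]), 'ee_pos': array([0.19159253, 0.51552646, 0.40417405]), 'eef_rot': array([-3.14060793e+00, -6.48349361e-05,  2.78576726e+00]), 'force': array([-0.27738643, -0.33500329, -0.05907432]), 'moment': array([-0.00029296,  0.04092362,  0.03547129]), 'grip_force': 0.0, 'grip_width': 0.09419111769918044} 0.1804
```

View pics/top0.png

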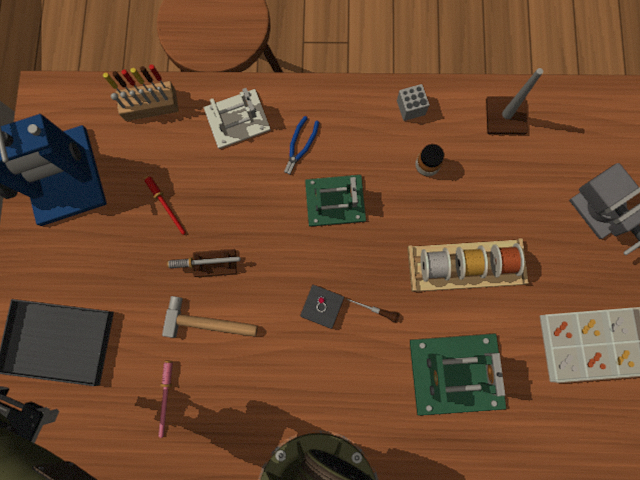

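View pics/scene0.png

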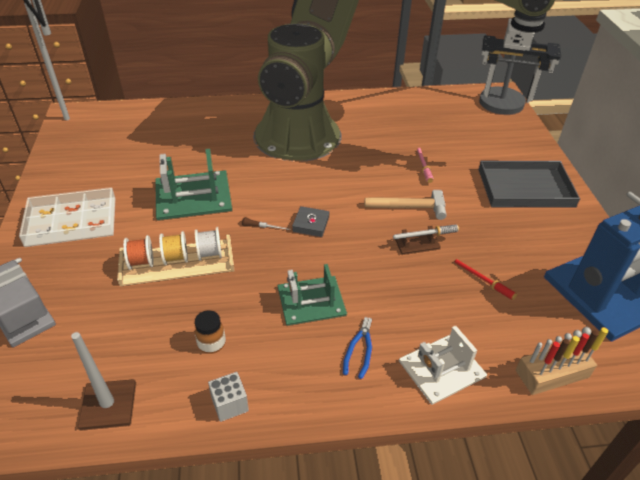

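The pictures show three possible stands, listed by their pixels in the top view:
- **Large green, (460,373):** too big, since the stand meant is the smaller of the two green ones.
- **White, (238,118):** ruled out by colour.
- **Small green, (336,200):** fits the description. Its far block is at (357,190), on the right, which is the -y side.

There are three possible axles:
- **Pink, (165,400), and red, (165,205):** both ruled out by colour.
- **Steel axle in the dark rest, (205,262):** this is the one. Its handle is at (180,264), on the left, which is the +y side.

The copper spool is at (508,260), at the right end of the tray.

Run:
```python
from h import *
t=last('top');s=last('scene')
def crop(c,u,v,w,h,k): return cv2.resize(c['img'][v-h//2:v+h//2,u-w//2:u+w//2],None,fx=k,fy=k,interpolation=cv2.INTER_CUBIC)
a=np.hstack([crop(t,336,198,80,60,5),crop(t,205,262,80,60,5)]);b=np.hstack([crop(s,311,292,80,60,5),crop(t,495,262,80,60,5)])
cv2.imwrite('pics/c1.png',np.vstack([a,b]))
hsv=cv2.cvtColor(t['img'],cv2.COLOR_BGR2HSV)
m=cv2.inRange(hsv,(60,80,30),(95,255,200))
for c in cv2.findContours(m,0,2)[0]:
    if cv2.contourArea(c)>500:
        hull=cv2.convexHull(c); r=cv2.minAreaRect(hull); print('green',r)
        bx=np.array([onz(t,p,.01)[:2] for p in cv2.boxPoints(r)]);print(bx.round(4).tolist(),bx.mean(0),np.linalg.norm(np.diff(bx,axis=0),axis=1))
for n,c in(('top',t),('scene',s)):
    hsv=cv2.cvtColor(c['img'],cv2.COLOR_BGR2HSV)
    m=cv2.inRange(hsv,(3,150,80),(13,255,255))
    x0=(485,240,535,280) if n=='top' else (115,230,160,270)
    q=np.zeros_like(m);q[x0[1]:x0[3],x0[0]:x0[2]]=m[x0[1]:x0[3],x0[0]:x0[2]]
    cc=max(cv2.findContours(q,0,2)[0],key=cv2.contourArea);r=cv2.minAreaRect(cc);print(n,r,cv2.boundingRect(cc),onz(c,r[0],.065))
```

```text
green ((457.4864196777344, 374.31585693359375), (75.31218719482422, 90.23426055908203), 85.76361083984375)
[[0.32, -0.1913], [0.3386, -0.384], [0.1835, -0.3895], [0.1651, -0.2017]] [ 0.25181026 -0.29163884] [0.1935807  0.15514626 0.1887032 ]
green ((334.9716796875, 200.17898559570312), (46.29074478149414, 56.51572036743164), 84.95755004882812)
[[0.6762, 0.045], [0.69, -0.0836], [0.582, -0.0937], [0.5683, 0.0328]] [ 0.62912809 -0.02488548] [0.12935727 0.10854543 0.12719894]
top ((510.0, 259.0), (24.0, 18.0), 90.0) (501, 247, 19, 25) [ 0.49199744 -0.39504213  0.065     ]
scene ((137.0, 247.0), (34.0, 44.0), 90.0) (115, 230, 45, 35) [ 0.49334727 -0.39379435  0.065     ]
```

View pics/c1.png

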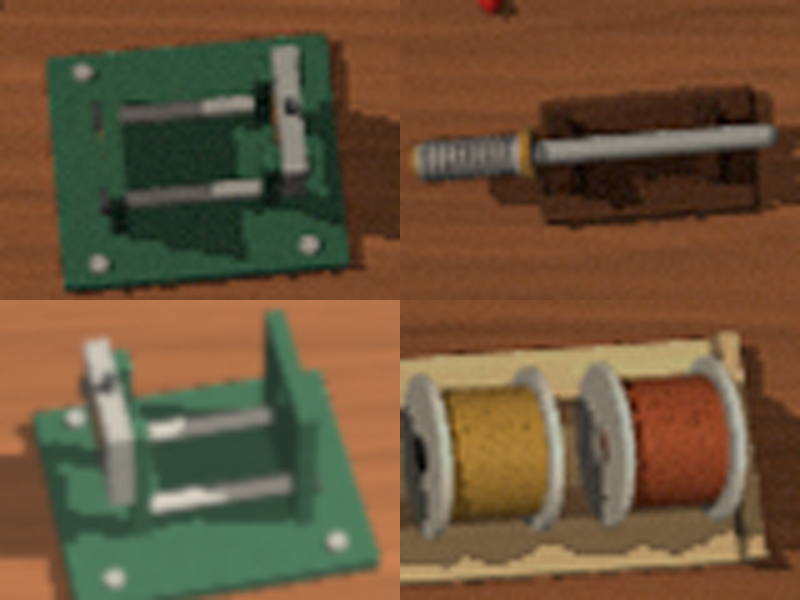

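The crop confirms the small green stand, with its bed measuring 129 x 108 mm, the steel axle in the dark rest, and the copper spool at the right end of the tray. Next I'll measure the tray's yaw, the axle and where the wrist camera is mounted.

```bash
cat >> h.py <<'E'
def delta(p,rpy):
    "tool-frame shift(cm)+rotvec from measured pose to target"
    o=ctrl.get_obs();R0=Ro.from_euler('xyz',o['eef_rot']);R1=Ro.from_euler('xyz',rpy) if not isinstance(rpy,Ro) else rpy
    return np.r_[R0.inv().apply(np.array(p)-o['ee_pos'])*100,(R0.inv()*R1).as_rotvec()].round(3).tolist()
E
python3 - <<'E'
from h import *
t=last('top')
c=shot('wrist');o=ctrl.get_obs();R0=Ro.from_euler('xyz',o['eef_rot']).as_matrix()
print('cam in tool',R0.T@(-c['R'].T@c['t']-o['ee_pos']),(c['R']@R0).round(3),c['intrinsics'])
hsv=cv2.cvtColor(t['img'],cv2.COLOR_BGR2HSV)
# tray: pale wood
m=cv2.inRange(hsv,(12,40,140),(28,150,255));m[:235]=0;m[295:]=0;m[:,:400]=0;m[:,532:]=0
pts=cv2.findNonZero(cv2.morphologyEx(m,cv2.MORPH_OPEN,np.ones((2,2))));r=cv2.minAreaRect(pts);bx=np.array([onz(t,p,.012)[:2] for p in cv2.boxPoints(r)]);print('tray',r,bx.round(3).tolist(),bx.mean(0))
# axle line endpoints from crop (x-400)/5+165 , y/5+232
f=lambda x,y:((x-400)/5+165,y/5+232)
A,B,C=[onz(t,f(*p),.035) for p in((413,160),(527,153),(776,134))]
print('axle',A,B,C,np.linalg.norm(C-A),np.linalg.norm(C-B),np.arctan2(-(A-C)[0],(A-C)[1]))
print(delta([.70,.20,.42],[np.pi,0,np.pi/2+.11]))
E
```

```text
cam in tool [ 0.07355233 -0.00066531  0.01970743] [[ 0.     1.     0.   ]
 [-0.967  0.    -0.256]
 [-0.256 -0.     0.967]] [[358.20925608   0.         321.04758891]
 [  0.         358.20925608 241.08550224]
 [  0.           0.           1.        ]]
tray ((468.5748596191406, 265.17706298828125), (45.716617584228516, 116.7275390625), 86.35881805419922) [[0.525, -0.191], [0.547, -0.448], [0.446, -0.449], [0.424, -0.196]] [ 0.48559236 -0.32113974]
axle [0.47141848 0.3389225  0.035     ] [0.47549918 0.28885629 0.035     ] [0.48603485 0.17980668 0.035     ] 0.15978574682073696 0.10955737373801412 0.09160284449477732
[-58.65, -11.87, -1.57, -0.001, 0.0, 1.105]
```

Run:
```python
from h import *
R=Ro.from_euler('xyz',[np.pi,0,np.pi/2+.109])*Ro.from_rotvec([0,-.55,0])
print(delta([.615,.103,.331],R), (R.as_matrix()[:,2]))
```

```text
[-54.061, -23.916, 7.34, 0.303, -0.492, 1.077] [ 0.05686016 -0.51958528 -0.85252452]
```

```bash
P='x'; python3 -m jog '[[-54.06,-23.92,7.34,0.303,-0.492,1.077],[-54.06,-23.92,7.34,0.303,-0.492,1.077],[-54.06,-23.92,7.34,0.303,-0.492,1.077],[-54.06,-23.92,7.34,0.303,-0.492,1.077],[-54.06,-23.92,7.34,0.303,-0.492,1.077],[-54.06,-23.92,7.34,0.303,-0.492,1.077],[-54.06,-23.92,7.34,0.303,-0.492,1.077],[-54.06,-23.92,7.34,0.303,-0.492,1.077]]'
python3 - <<'E'
from h import *
R=Ro.from_euler('xyz',[np.pi,0,np.pi/2+.109])*Ro.from_rotvec([0,-.55,0])
print(delta([.615,.103,.331],R))
E
```

```text
time_s: 0.95
ee_pos: [0.477, 0.2369, 0.3551]
eef_rot: [-3.138, 0.543, 1.696]
force: [0.6, 0.7, 0.4]
grip_width: 0.0939
grip_force: 0.0
[-11.604, 12.055, 9.769, 0.004, -0.007, 0.014]
```

```bash
python3 -m jog '[[-11.6,12.05,9.77,0,-0.005,0],[-11.6,12.05,9.77,0,-0.005,0],[-11.6,12.05,9.77,0,-0.005,0],[-11.6,12.05,9.77,0,-0.005,0],[-11.6,12.05,9.77,0,-0.005,0],[-11.6,12.05,9.77,0,-0.005,0]]'
python3 - <<'E'
from h import *
R=Ro.from_euler('xyz',[np.pi,0,np.pi/2+.109])*Ro.from_rotvec([0,-.55,0])
print(delta([.615,.103,.331],R))
c=shot('wrist');im=c['img'].copy();cv2.imwrite('pics/w1.png',im)
print(proj(c,[.633,-.063,.058]))
E
```

```text
time_s: 1.55
ee_pos: [0.6147, 0.1049, 0.3299]
eef_rot: [-3.134, 0.545, 1.702]
force: [-0.5, -0.2, -0.9]
grip_width: 0.0942
grip_force: 0.0
[-0.221, 0.01, 0.007, 0.004, -0.005, 0.019]
[319.00344516 237.90333834]
```

View pics/w1.png

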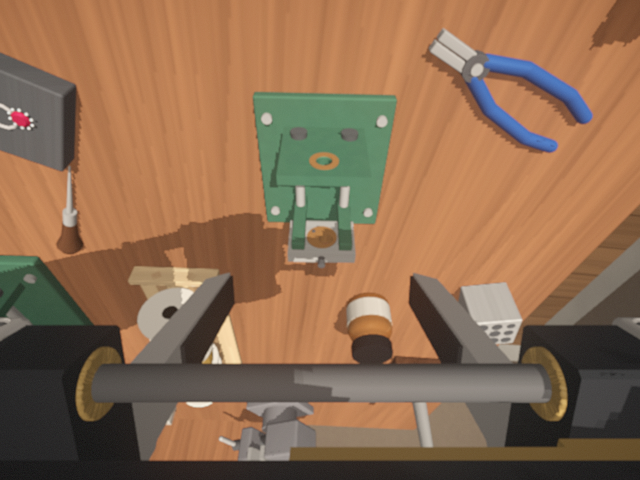

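The wrist view shows the near upright's bronze hole at (323,161) and the far bush at (321,237). I'll enlarge both.

Run:
```python
from h import *
c=last('wrist')
a=cv2.resize(c['img'][145:179,300:348],None,fx=8,fy=8,interpolation=cv2.INTER_CUBIC)
b=cv2.resize(c['img'][218:266,288:354],None,fx=8,fy=8,interpolation=cv2.INTER_CUBIC)
w=528;a=np.pad(a,((0,0),(0,w-a.shape[1]),(0,0)));
cv2.imwrite('pics/c2.png',cv2.resize(np.vstack([a,b])[:,:],None,fx=.85,fy=.85))
```

```text
(no output)
```

View pics/c2.png

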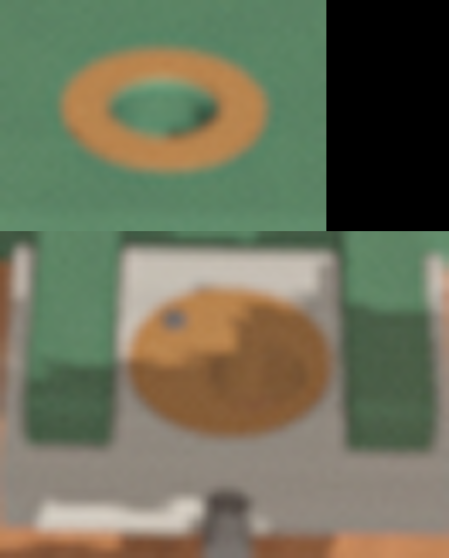

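The bush hole is in shadow and seems to lie toward +x and +z, with a grey pin mark on the opposite side. I'll go 6 cm closer and rectify the face.

```bash
python3 -m jog '[[-0.8,0,2.9,0,0,0],[-1.5,0,5.8,0,0,0],[-1.5,0,5.8,0,0,0],[-1.5,0,5.8,0,0,0]]'
cat > rect.py <<'E'
from h import *
c=shot('wrist')
S=np.array([.629,-.025,0]);th=.109
def st(S,th,p): p=np.array(p);return S+Ro.from_euler('z',th).apply(p)
# rectify far face y=-38, x -20..20 mm, z 38..78 mm, 12 px/mm
k=12;W=40*k
def rect(y,flip):
    q=np.float32([proj(c,st(S,th,[x,y,z])) for x,z in((-.02,.078),(.02,.078),(.02,.038),(-.02,.038))])
    H=cv2.getPerspectiveTransform(q,np.float32([[0,0],[W,0],[W,W],[0,W]]));return cv2.warpPerspective(c['img'],H,(W,W),flags=cv2.INTER_CUBIC)
f=rect(-.038,0);n=rect(.038,0)
hsv=cv2.cvtColor(f,cv2.COLOR_BGR2HSV);m=cv2.inRange(hsv,(5,90,50),(22,255,255));m=cv2.morphologyEx(m,cv2.MORPH_OPEN,np.ones((9,9)))
cc=max(cv2.findContours(m,0,2)[0],key=cv2.contourArea);e=cv2.fitEllipse(cv2.convexHull(cc))
print('bush',(np.array(e[0])/k-20)*[1,-1],np.array(e[1])/k)
hsv=cv2.cvtColor(n,cv2.COLOR_BGR2HSV);m=cv2.inRange(hsv,(5,90,50),(22,255,255));m=cv2.morphologyEx(m,cv2.MORPH_OPEN,np.ones((9,9)))
cc=max(cv2.findContours(m,0,2)[0],key=cv2.contourArea);e2=cv2.fitEllipse(cv2.convexHull(cc))
print('near',(np.array(e2[0])/k-20)*[1,-1],np.array(e2[1])/k)
g=cv2.createCLAHE(3,(4,4)).apply(f[:,:,2]);g=cv2.cvtColor(g,8);cv2.circle(g,tuple(int(v) for v in e[0]),3,(0,0,255),-1)
cv2.imwrite('pics/c3.png',cv2.resize(np.hstack([f,g]),(800,400)))
# green bed yaw
hsv=cv2.cvtColor(c['img'],cv2.COLOR_BGR2HSV);m=cv2.inRange(hsv,(60,60,30),(95,255,220))
print(ctrl.get_obs()['ee_pos'])
E
python3 rect.py
```

```text
time_s: 2.0
ee_pos: [0.6195, 0.0639, 0.2894]
eef_rot: [-3.136, 0.545, 1.703]
force: [-0.1, -0.1, 0.2]
grip_width: 0.094
grip_force: 0.0
bush [ 2.05209605 -1.2571373 ] [26.07733917 26.65942891]
near [ 2.27079264 -3.40210978] [21.58500926 22.80596415]
[0.61961121 0.06415877 0.29003117]
```

View pics/c3.png

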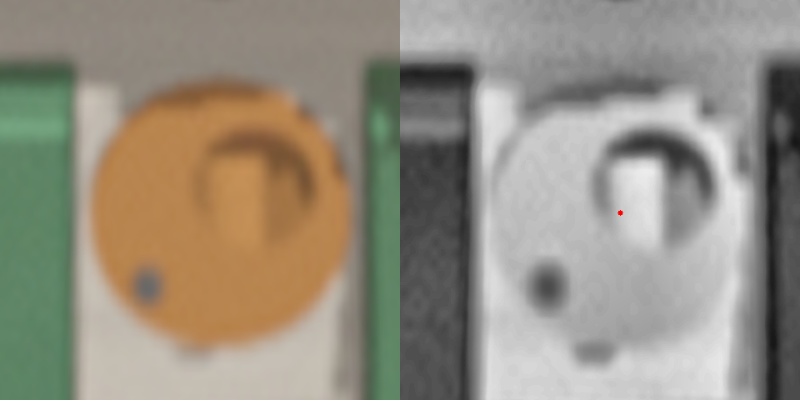

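The rectified face is 10 px per mm. The bush centre is at (220,213) and its hole at about (256,188), so the hole is about +3.6 mm in x and +2.7 mm in z from the centre, which is 4.5 mm and fits the 4.6 given. The stand is at about (.6305,-.0235) with yaw .107. Next is the spool.

Run:
```python
from h import *
print(delta([.492,-.396,.36],[np.pi,0,np.pi/2+.086]))
```

```text
[-41.193, -18.632, 16.889, 0.008, 0.545, 0.044]
```

```bash
python3 -m jog '[[-41.2,-18.6,16.9,0.008,0.545,0.044],[-41.2,-18.6,16.9,0.008,0.545,0.044],[-41.2,-18.6,16.9,0.008,0.545,0.044],[-41.2,-18.6,16.9,0.008,0.545,0.044],[-41.2,-18.6,16.9,0.008,0.545,0.044],[-41.2,-18.6,16.9,0.008,0.545,0.044],[-41.2,-18.6,16.9,0.008,0.545,0.044],[-41.2,-18.6,16.9,0.008,0.545,0.044]]'
python3 - <<'E'
from h import *
print(delta([.492,-.396,.30],[np.pi,0,np.pi/2+.086]))
E
```

```text
time_s: 2.85
ee_pos: [0.5137, -0.319, 0.349]
eef_rot: [3.141, 0.002, 1.657]
force: [0.5, -0.0, 0.3]
grip_width: 0.094
grip_force: 0.0
[-7.471, -2.831, 4.908, 0.001, 0.002, 0.001]
```

```bash
python3 -m jog '[[-7.5,-2.8,4.9,0,0,0],[-7.5,-2.8,4.9,0,0,0],[-7.5,-2.8,4.9,0,0,0],[-7.5,-2.8,4.9,0,0,0]]'
python3 - <<'E'
from h import *
c=shot('wrist');cv2.imwrite('pics/w2.png',c['img'])
hsv=cv2.cvtColor(c['img'],cv2.COLOR_BGR2HSV)
m=cv2.inRange(hsv,(2,140,60),(12,255,255));m=cv2.morphologyEx(m,2,np.ones((3,3)))
u=proj(c,[.492,-.396,.0755]);print('expect',u)
for q in cv2.findContours(m,0,2)[0]:
    if cv2.contourArea(q)>400:
        print(cv2.contourArea(q),cv2.minAreaRect(q),onz(c,cv2.minAreaRect(q)[0],.0755))
E
```

```text
time_s: 3.25
ee_pos: [0.4928, -0.3951, 0.2988]
eef_rot: [-3.141, 0.001, 1.656]
force: [0.1, 0.4, -0.2]
grip_width: 0.0936
grip_force: 0.0
expect [319.0177534  273.35164097]
11268.0 ((341.4999694824219, 431.0), (286.99993896484375, 55.99999237060547), -0.0) [ 0.5168696  -0.50867186  0.0755    ]
11021.5 ((321.5, 311.9999694824219), (236.99996948242188, 99.99998474121094), -0.0) [ 0.49565565 -0.42120984  0.0755    ]
4587.5 ((321.0, 268.5), (63.0, 82.0), 90.0) [ 0.49292823 -0.39282279  0.0755    ]
12390.5 ((78.3177490234375, 259.52276611328125), (119.11257934570312, 158.7398681640625), 88.8982925415039) [ 0.34829698 -0.39945158  0.0755    ]
63177.5 ((517.0, 180.5), (361.0, 244.0), 90.0) [ 0.59842481 -0.33134677  0.0755    ]
14455.0 ((172.5, 142.5), (285.0, 149.0), 90.0) [ 0.40565895 -0.32706041  0.0755    ]
```

View pics/w2.png

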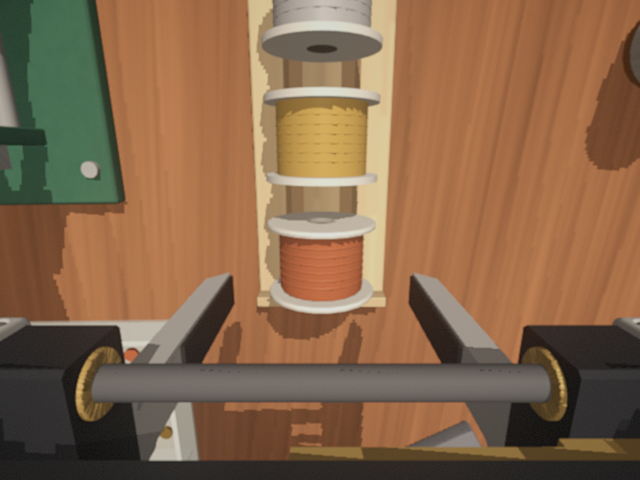

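Run:
```python
from h import *
c=last('wrist')
h=cv2.cvtColor(c['img'],cv2.COLOR_BGR2HSV)
print('bore',onz(c,(320.5,219),.0475)-[-.025*.086,.025,0], 'wire -y end',onz(c,(321,299),.0755)+[-.0018,.021,0])
print('outer rim -y',onz(c,(321,308),.0475)[:2]+[-.002,.025])
for d in (-.025,-.021,.021,.025): print(d,proj(c,np.array([.4925,-.396,.0825])+d*np.array([-.086,.996,0])))
print('col at u=321', [(v,h[v,321].tolist()) for v in range(212,312,4)])
```

```text
bore [ 0.49266491 -0.39330526  0.0475    ] wire -y end [ 0.49280666 -0.39154425  0.0755    ]
outer rim -y [ 0.49425066 -0.40681914]
-0.025 [319.89535785 316.61265358]
-0.021 [319.8818607  310.51831265]
0.021 [319.73193075 242.82071766]
0.025 [319.71682033 235.99793522]
col at u=321 [(212, [15, 54, 132]), (216, [16, 49, 130]), (220, [18, 40, 174]), (224, [17, 40, 183]), (228, [18, 36, 192]), (232, [19, 26, 205]), (236, [21, 20, 221]), (240, [10, 157, 138]), (244, [9, 162, 148]), (248, [10, 158, 198]), (252, [10, 159, 192]), (256, [10, 159, 197]), (260, [10, 161, 192]), (264, [10, 159, 197]), (268, [10, 162, 192]), (272, [10, 158, 198]), (276, [10, 161, 193]), (280, [10, 158, 199]), (284, [10, 163, 194]), (288, [10, 155, 204]), (292, [10, 163, 193]), (296, [10, 159, 194]), (300, [10, 147, 184]), (304, [18, 37, 191]), (308, [23, 14, 217])]
```

The spool centre is at about (.4927,-.3933). The gripper straddles it cleanly, so I'll go down and grip with the grasp point at z .056 to keep the tips above the rails.

```bash
python3 -m jog '[[0.18,0,3,0,0,0],[0.18,0,5.5,0,0,0],[0.18,0,6.24,0,0,0],[0.18,0,6.24,0,0,0]]' && python3 -m jog '[[0,0,0,0,0,0],[0,0,0,0,0,0],[0,0,0,0,0,0],[0,0,0,0,0,0],[0,0,0,0,0,0]]' 50 30
```

```text
time_s: 3.7
ee_pos: [0.4929, -0.3928, 0.2362]
eef_rot: [-3.141, 0.0, 1.657]
force: [1.3, -0.8, 0.8]
grip_width: 0.0937
grip_force: 0.0
time_s: 4.2
ee_pos: [0.4921, -0.3939, 0.236]
eef_rot: [-3.141, 0.001, 1.655]
force: [0.9, 0.9, 0.2]
grip_width: 0.0572
grip_force: 0.0
```

```bash
python3 -m jog '[[0,0,0,0,0,0],[0,0,0,0,0,0],[0,0,0,0,0,0]]' 30 30
```

```text
time_s: 4.5
ee_pos: [0.4923, -0.3938, 0.236]
eef_rot: [-3.142, 0.001, 1.655]
force: [2.6, 0.1, 1.4]
grip_width: 0.0543
grip_force: 30.0
```

```bash
python3 -m jog '[[0,0,-1,0,0,0],[0,0,-3,0,0,0],[0,0,-3,0,0,0],[0,0,-3,0,0,0]]'
python3 - <<'E'
from h import *
c=shot('wrist')
h=cv2.cvtColor(c['img'],cv2.COLOR_BGR2HSV);m=cv2.inRange(h,(3,120,60),(12,255,255))[:,310:332]
h0=cv2.cvtColor(c['img'],cv2.COLOR_BGR2HSV)
print([(v,h0[v,321].tolist()) for v in range(200,370,6)])
E
```

```text
time_s: 4.9
ee_pos: [0.492, -0.3937, 0.2655]
eef_rot: [-3.141, 0.0, 1.655]
force: [-1.2, 0.8, -3.5]
grip_width: 0.0542
grip_force: 30.0
[(200, [18, 98, 169]), (206, [17, 94, 171]), (212, [17, 95, 172]), (218, [17, 95, 171]), (224, [18, 93, 173]), (230, [18, 96, 173]), (236, [18, 34, 193]), (242, [18, 35, 197]), (248, [18, 27, 216]), (254, [10, 99, 200]), (260, [18, 34, 193]), (266, [18, 35, 194]), (272, [18, 33, 208]), (278, [20, 25, 222]), (284, [9, 158, 168]), (290, [9, 159, 196]), (296, [9, 160, 188]), (302, [9, 159, 196]), (308, [9, 158, 197]), (314, [10, 154, 207]), (320, [10, 162, 197]), (326, [11, 148, 207]), (332, [10, 161, 196]), (338, [9, 164, 176]), (344, [10, 163, 195]), (350, [10, 163, 195]), (356, [10, 164, 194]), (362, [9, 126, 174]), (368, [11, 42, 98])]
```

```bash
python3 -m jog '[[0,0,-5,0,0,0],[0,0,-9.5,0,0,0],[0,0,-9.5,0,0,0]]'
python3 - <<'E'
from h import *
c=last('wrist');im=c['img'];p=np.array([.492,-.3937,.2655]);R0=Ro.from_euler('xyz',[-3.141,0,1.655]).as_matrix()
h=cv2.cvtColor(im,cv2.COLOR_BGR2HSV);roi=np.zeros(im.shape[:2],np.uint8);roi[225:285,270:370]=1
m=(cv2.inRange(h,(0,0,150),(25,45,255))>0)&(roi>0)
ys,xs=np.nonzero(m);print('flange x',xs.min(),xs.max(),'cx',xs.mean())
mm=(~m)&(roi>0);q=mm[240:268,300:342];n,l,s,ce=cv2.connectedComponentsWithStats(q.astype(np.uint8));print(s.tolist(),(ce+[300,240]).tolist())
for uv in((321,254),):
    w=onz(c,uv,p[2]-.189);print('bore in tool',R0.T@(w-p))
print(delta([.6305,-.0235,.36],[np.pi,0,np.pi/2+.107]))
E
```

```text
time_s: 5.25
ee_pos: [0.4925, -0.394, 0.3664]
eef_rot: [3.136, 0.007, 1.655]
force: [1.0, 0.5, -3.3]
grip_width: 0.0545
grip_force: 30.0
flange x 270 369 cx 319.32355154251314
[[0, 0, 42, 28, 992], [10, 5, 20, 4, 41], [6, 10, 31, 6, 143]] [[320.4556451612903, 254.00604838709677], [318.8536585365854, 245.6829268292683], [321.27972027972027, 252.23076923076923]]
bore in tool [0.0217564  0.00024581 0.18899989]
[35.752, 16.878, 0.484, 0.005, 0.007, -0.022]
```

```bash
python3 -m jog '[[35.9,16.9,0.5,0,0,-0.022],[35.9,16.9,0.5,0,0,-0.022],[35.9,16.9,0.5,0,0,-0.022],[35.9,16.9,0.5,0,0,-0.022],[35.9,16.9,0.5,0,0,-0.022],[35.9,16.9,0.5,0,0,-0.022],[35.9,16.9,0.5,0,0,-0.022],[35.9,16.9,0.5,0,0,-0.022]]' && python3 -m jog '[[0,0,0,0,0,0],[0,0,0,0,0,0],[0,0,0,0,0,0]]'
python3 - <<'E'
from h import *
print(delta(np.array([.6305,-.0235,.25])+.0015*np.array([-.107,.994,0]),[np.pi,0,np.pi/2+.107]))
c=shot('wrist');im=c['img']
h=cv2.cvtColor(im,cv2.COLOR_BGR2HSV)
m=cv2.inRange(h,(5,90,50),(22,255,255));
cv2.imwrite('pics/w3.png',im)
E
```

```text
time_s: 6.05
ee_pos: [0.6306, -0.0195, 0.3534]
eef_rot: [-3.138, -0.0, 1.678]
force: [0.2, -0.4, -3.4]
grip_width: 0.0546
grip_force: 30.0
time_s: 6.35
ee_pos: [0.6301, -0.0226, 0.3542]
eef_rot: [-3.139, 0.0, 1.677]
force: [-0.3, -0.3, -3.2]
grip_width: 0.0541
grip_force: 30.0
[0.057, 0.058, 10.424, -0.003, 0.0, -0.001]
```

View pics/w3.png

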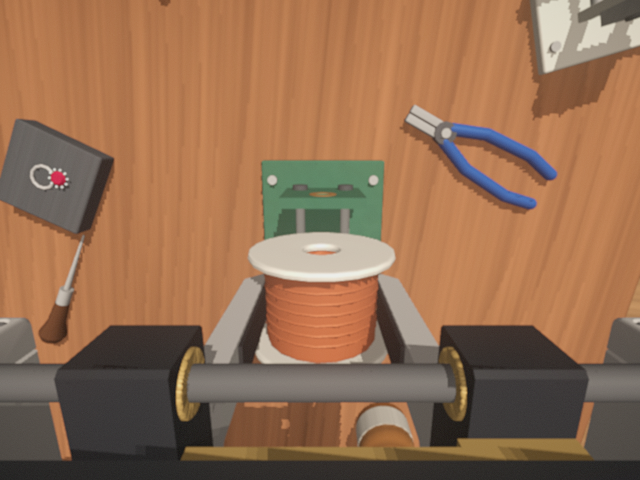

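The spool is held level and lined up with the stand, bore at (321,249) and upright at (322,197). I'll lower it slowly.

```bash
python3 -m jog '[[0.06,0.06,3,0,0,0],[0.06,0.06,6,0,0,0],[0.06,0.06,8,0,0,0],[0.06,0.06,9,0,0,0],[0.06,0.06,9.5,0,0,0],[0.06,0.06,10,0,0,0],[0.06,0.06,10.2,0,0,0],[0.06,0.06,10.2,0,0,0]]'
```

```text
time_s: 7.2
ee_pos: [0.6308, -0.0212, 0.2538]
eef_rot: [-3.141, 0.001, 1.677]
force: [-1.1, -0.1, -3.2]
grip_width: 0.0542
grip_force: 30.0
```

```bash
python3 -m jog '[[0,0,0.1,0,0,0],[0,0,0.2,0,0,0],[0,0,0.3,0,0,0],[0,0,0.4,0,0,0],[0,0,0.4,0,0,0]]'
```

```text
time_s: 7.7
ee_pos: [0.6307, -0.0211, 0.2492]
eef_rot: [-3.141, 0.0, 1.677]
force: [-0.4, -0.1, -4.6]
grip_width: 0.0543
grip_force: 30.0
```

```bash
python3 -m jog '[[0,0,0.1,0,0,0],[0,0,0.2,0,0,0],[0,0,0.25,0,0,0],[0,0,0.25,0,0,0]]'
```

```text
time_s: 8.1
ee_pos: [0.6307, -0.0211, 0.2468]
eef_rot: [-3.141, 0.0, 1.677]
force: [-1.6, 0.9, -2.5]
grip_width: 0.0543
grip_force: 30.0
```

```bash
python3 -m jog '[[0,0,0.1,0,0,0],[0,0,0.15,0,0,0],[0,0,0.15,0,0,0]]'
```

```text
time_s: 8.4
ee_pos: [0.6308, -0.0211, 0.2463]
eef_rot: [-3.141, 0.001, 1.677]
force: [-4.7, -0.2, 6.0]
grip_width: 0.0544
grip_force: 30.0
```

Contact was at z .2465, as expected. I'll release and rise.

```bash
python3 -m jog '[[0,0,0,0,0,0],[0,0,0,0,0,0],[0,0,0,0,0,0],[0,0,0,0,0,0]]' 95 30 && python3 -m jog '[[0,0,-3,0,0,0],[0,0,-8,0,0,0],[0,0,-11,0,0,0],[0,0,-11,0,0,0]]'
python3 - <<'E'
from h import *
c=shot('wrist');cv2.imwrite('pics/w4.png',c['img'])
h=cv2.cvtColor(c['img'],cv2.COLOR_BGR2HSV);m=cv2.inRange(h,(2,120,60),(12,255,255))
q=proj(c,[.6305,-.0235,.086]);print(q, [(v,h[v,321].tolist()) for v in range(int(q[1])-60,int(q[1])+60,5)])
b=proj(c,np.array([.6305,-.0235,.058])+.025*np.array([-.107,.994,0]));print('bore exp',b)
# axle target
print(delta([.4735+.001,.3138,.33],[np.pi,0,np.pi/2+.092]))
E
```

```text
time_s: 8.8
ee_pos: [0.6308, -0.0211, 0.2454]
eef_rot: [-3.141, 0.0, 1.677]
force: [0.3, -0.2, 0.7]
grip_width: 0.083
grip_force: 0.0
time_s: 9.2
ee_pos: [0.6311, -0.0211, 0.3604]
eef_rot: [3.135, 0.002, 1.677]
force: [0.3, 0.1, -1.3]
grip_width: 0.0895
grip_force: 0.0
[316.83965601 251.05770194] [(191, [35, 72, 99]), (196, [21, 104, 128]), (201, [65, 71, 132]), (206, [66, 73, 132]), (211, [18, 36, 175]), (216, [17, 23, 212]), (221, [17, 37, 208]), (226, [10, 162, 183]), (231, [10, 160, 190]), (236, [10, 157, 208]), (241, [10, 158, 205]), (246, [10, 162, 197]), (251, [10, 154, 202]), (256, [10, 155, 207]), (261, [10, 159, 205]), (266, [10, 159, 204]), (271, [10, 162, 203]), (276, [17, 33, 202]), (281, [19, 21, 227]), (286, [14, 143, 132]), (291, [15, 35, 147]), (296, [18, 26, 199]), (301, [17, 27, 172]), (306, [11, 98, 138])]
bore exp [316.86764691 211.06755366]
[34.964, -11.99, 2.66, 0.003, 0.001, 0.015]
```

The spool is on the bars, with its flanges at rows 211-223 and 274-283 and its wire centre where predicted. Now the axle.

```bash
python3 -m jog '[[35,-12,2.7,0,0,0.015],[35,-12,2.7,0,0,0.015],[35,-12,2.7,0,0,0.015],[35,-12,2.7,0,0,0.015],[35,-12,2.7,0,0,0.015],[35,-12,2.7,0,0,0.015],[35,-12,2.7,0,0,0.015],[35,-12,2.7,0,0,0.015]]' 70 && python3 -m jog '[[0,0,0,0,0,0],[0,0,0,0,0,0]]'
python3 - <<'E'
from h import *
c=shot('wrist');cv2.imwrite('pics/w5.png',c['img']);o=ctrl.get_obs()
# sample centerline: threshold low-sat grey along axle
for y,dz in((.334,.035),(.3138,.035),(.25,.035),(.19,.035)):
    print(y,proj(c,[.4737-.092*(y-.314),y,dz]))
h=cv2.cvtColor(c['img'],cv2.COLOR_BGR2HSV)
for v in range(60,330,10):
    r=h[v,230:420];m=(r[:,1]<60)&(r[:,2]>90);xs=np.nonzero(m)[0]+230
    g=(r[:,0]>18)&(r[:,0]<30)&(r[:,1]>100);gx=np.nonzero(g)[0]+230
    print(v,(xs.min(),xs.max(),len(xs)) if len(xs) else None,(gx.min(),gx.max(),len(gx)) if len(gx) else '')
E
```

```text
time_s: 10.05
ee_pos: [0.4721, 0.3171, 0.3264]
eef_rot: [-3.138, 0.001, 1.665]
force: [0.5, 0.1, 0.3]
grip_width: 0.0657
grip_force: 0.0
time_s: 10.25
ee_pos: [0.4742, 0.3139, 0.3272]
eef_rot: [-3.139, 0.001, 1.663]
force: [-0.4, 0.0, -0.3]
grip_width: 0.0658
grip_force: 0.0
0.334 [320.78617299 216.76824133]
0.3138 [320.77467972 242.10448474]
0.25 [320.74101842 316.30881808]
0.19 [320.71258667 378.98492497]
60 None 
70 None 
80 None 
90 None 
100 None 
110 None 
120 None 
130 None 
140 None 
150 None 
160 None 
170 None 
180 None 
190 None 
200 None 
210 (np.int64(230), np.int64(240), 11) 
220 (np.int64(230), np.int64(333), 32) 
230 (np.int64(230), np.int64(333), 29) 
240 (np.int64(313), np.int64(332), 20) 
250 (np.int64(312), np.int64(333), 22) 
260 (np.int64(312), np.int64(333), 22) 
270 (np.int64(312), np.int64(332), 21) 
280 (np.int64(233), np.int64(409), 43) (np.int64(321), np.int64(324), 3)
290 (np.int64(230), np.int64(416), 55) 
300 (np.int64(230), np.int64(419), 48) 
310 (np.int64(230), np.int64(419), 38) 
320 (np.int64(230), np.int64(419), 27)
```

View pics/w5.png

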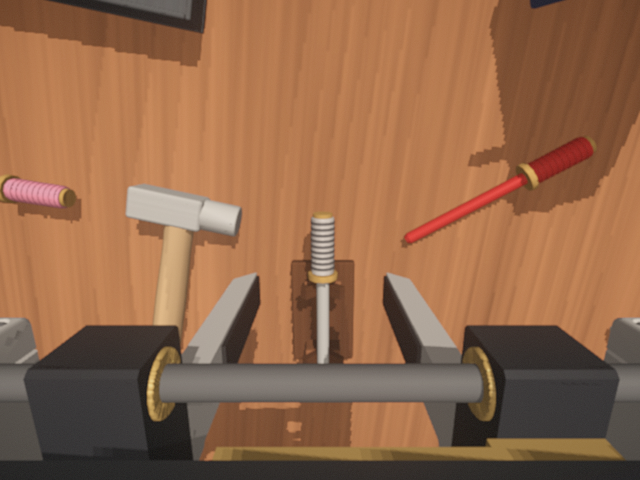

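The axle handle runs along col 322.7 from row 216 to 272, with its collar at row 277, and lines up with the tool. The red and pink look-alikes are well off to the sides, as is the hammer. I'll go down to grip it.

```bash
python3 -m jog '[[-0.12,0.11,4,0,0,0],[-0.12,0.11,8,0,0,0],[-0.12,0.11,10.5,0,0,0],[-0.12,0.11,11.15,0,0,0],[-0.12,0.11,11.15,0,0,0],[-0.12,0.11,11.15,0,0,0]]'
```

```text
time_s: 10.9
ee_pos: [0.476, 0.3128, 0.2183]
eef_rot: [3.141, -0.0, 1.662]
force: [-0.1, 0.5, 1.0]
grip_width: 0.066
grip_force: 0.0
```

```bash
python3 -m jog '[[0,0,0,0,0,0],[0,0,0,0,0,0],[0,0,0,0,0,0],[0,0,0,0,0,0],[0,0,0,0,0,0],[0,0,0,0,0,0],[0,0,0,0,0,0]]' 10 45
```

```text
time_s: 11.6
ee_pos: [0.4753, 0.313, 0.2168]
eef_rot: [-3.14, 0.001, 1.662]
force: [-0.8, -0.2, 0.1]
grip_width: 0.0168
grip_force: 45.0
```

The axle is gripped, with a width of 16.8 mm, biased 1.5 mm low as it was for the spool. I'll lift it, then use the saved view of the seated spool to find the stand's lateral position relative to the tool.

```bash
python3 -m jog '[[0,0,-2,0,0,0],[0,0,-6,0,0,0],[0,0,-11,0,0,0],[0,0,-15,0,0,0],[0,0,-15,0,0,0],[0,0,-15,0,0,0]]'
python3 - <<'E'
from h import *
o=ctrl.get_obs();print(o['moment'],o['ee_pos'],o['eef_rot'],delta([.6305,.15,.40],[np.pi,0,np.pi/2+.107]))
for f in('w3','w4'):
    im=cv2.imread(f'pics/{f}.png');h=cv2.cvtColor(im,cv2.COLOR_BGR2HSV)
    m=cv2.inRange(h,(3,135,60),(13,255,255));
    for v in ((290,300,310,320) if f=='w3' else (230,235,240,250,260,265)):
        xs=np.nonzero(m[v,240:400])[0]+240
        # longest run
        r=max(np.split(xs,np.nonzero(np.diff(xs)>2)[0]+1),key=len);print(f,v,r[0],r[-1],(r[0]+r[-1])/2)
    g=cv2.inRange(h,(55,60,30),(95,255,230))
    for v in((150,165,170,175,180,185) if f=='w4' else (170,175,195,210)):
        xs=np.nonzero(g[v,200:450])[0]+200
        if len(xs): print(f,'green',v,xs.min(),xs.max(),(xs.min()+xs.max())/2)
im=cv2.imread('pics/w4.png')[120:300,220:420];cv2.imwrite('pics/c4.png',cv2.resize(im,None,fx=3,fy=3,interpolation=cv2.INTER_CUBIC))
E
```

```text
time_s: 12.2
ee_pos: [0.4753, 0.313, 0.3669]
eef_rot: [-3.141, 0.0, 1.662]
force: [-0.5, -0.6, -3.2]
grip_width: 0.0169
grip_force: 45.0
[-0.00306535  0.07837215  0.01648065] [0.47532922 0.31300705 0.3668748 ] [-3.14146456e+00  1.21250131e-04  1.66242396e+00] [-17.653, 13.96, -3.312, -0.0, 0.0, -0.015]
w3 290 266 377 321.5
w3 300 266 376 321.0
w3 310 266 375 320.5
w3 320 267 375 321.0
w3 green 170 263 382 322.5
w3 green 175 263 382 322.5
w3 green 195 264 381 322.5
w3 green 210 264 380 322.0
w4 230 283 351 317.0
w4 235 283 350 316.5
w4 240 284 350 317.0
w4 250 284 350 317.0
w4 260 285 349 317.0
w4 265 287 347 317.0
w4 green 165 258 376 317.0
w4 green 170 259 375 317.0
w4 green 175 259 375 317.0
w4 green 180 259 375 317.0
w4 green 185 259 375 317.0
```

```bash
cat >> h.py <<'E'
S=np.array([.6308,-.0225,0]);TH=.107
OFF=np.array([.0037,.0027])   # far hole offset x,z
def pose(adv,off=OFF,piv=(0,.034,.058),dz=0):
    a,b=off/.077
    R=Ro.from_euler('xyz',[np.pi,0,np.pi/2+TH+a])*Ro.from_rotvec([0,-b,0])
    P=S+Ro.from_euler('z',TH).apply(np.array(piv))
    return P-R.apply([-.133+adv,0,.1818])+[0,0,dz],R
def tipstand():
    o=ctrl.get_obs();R=Ro.from_euler('xyz',o['eef_rot']);f=lambda v:(Ro.from_euler('z',-TH).apply(o['ee_pos']+R.apply(v)-S)*1000).round(1)
    return 'tip',f([-.133,0,.1818]),'shoulder',f([-.027,0,.1818]),'F stand',Ro.from_euler('z',-TH).apply(o['force']).round(1)
E
python3 - <<'E'
from h import *
print(delta(*pose(-.03,dz=.08)))
E
```

```text
[-14.539, 11.288, 5.29, -0.001, -0.035, -0.063]
```

```bash
python3 -m jog '[[-14.5,11.3,5.3,0,-0.035,-0.063],[-14.5,11.3,5.3,0,-0.035,-0.063],[-14.5,11.3,5.3,0,-0.035,-0.063],[-14.5,11.3,5.3,0,-0.035,-0.063],[-14.5,11.3,5.3,0,-0.035,-0.063],[-14.5,11.3,5.3,0,-0.035,-0.063],[-14.5,11.3,5.3,0,-0.035,-0.063],[-14.5,11.3,5.3,0,-0.035,-0.063]]'
python3 - <<'E'
from h import *
print(delta(*pose(-.025)),tipstand())
E
```

```text
time_s: 13.0
ee_pos: [0.6006, 0.18, 0.3138]
eef_rot: [-3.14, 0.035, 1.727]
force: [0.5, 0.5, -0.3]
grip_width: 0.0172
grip_force: 45.0
[-0.368, 0.032, 7.985, -0.002, 0.0, 0.001] ('tip', array([ -1.9,  65.4, 136.8]), 'shoulder', array([ -7.1, 171.2, 133.1]), 'F stand', array([ 0.5,  0.4, -0.3]))
```

```bash
python3 -m jog '[[-0.37,0.03,3,0,0,0],[-0.37,0.03,6,0,0,0],[-0.37,0.03,7.5,0,0,0],[-0.37,0.03,8,0,0,0],[-0.37,0.03,8,0,0,0],[-0.37,0.03,8,0,0,0]]'
python3 - <<'E'
from h import *
print(delta(*pose(-.025)),tipstand())
o=ctrl.get_obs();R=Ro.from_euler('xyz',o['eef_rot']);ims=[]
for n,w in(('scene',(70,52)),('top',(70,52))):
    c=shot(n);T=proj(c,o['ee_pos']+R.apply([-.133,0,.1818]));H=proj(c,S+Ro.from_euler('z',TH).apply([0,.038,.058]));sh=proj(c,o['ee_pos']+R.apply([-.05,0,.1818]))
    u,v=((T+H)/2).round().astype(int);k=5
    im=cv2.resize(c['img'][v-60:v+60,u-40:u+40],None,fx=k,fy=k,interpolation=cv2.INTER_CUBIC)
    for q,col in((T,(0,0,255)),(H,(255,0,0)),(sh,(0,255,255))): cv2.circle(im,tuple(((q-[u-40,v-60])*k+k/2).astype(int).tolist()),3,col,-1)
    ims.append(im);print(n,T,H,sh)
cv2.imwrite('pics/c5.png',np.hstack(ims))
E
```

```text
time_s: 13.6
ee_pos: [0.6026, 0.1729, 0.2354]
eef_rot: [3.142, 0.035, 1.726]
force: [0.7, -0.1, -0.8]
grip_width: 0.0169
grip_force: 45.0
[0.091, -0.071, 0.124, 0.0, 0.0, -0.0] ('tip', array([-0.5, 58.1, 58.4]), 'shoulder', array([ -5.5, 163.9,  54.7]), 'F stand', array([ 0.6, -0.2, -0.8]))
scene [340.36704694 278.73694697] [331.08449893 280.50897428] [377.61601784 272.31661338]
top [307.46439174 195.92728379] [316.61729285 194.97076997] [269.98974516 201.3504332 ]
```

View pics/c5.png

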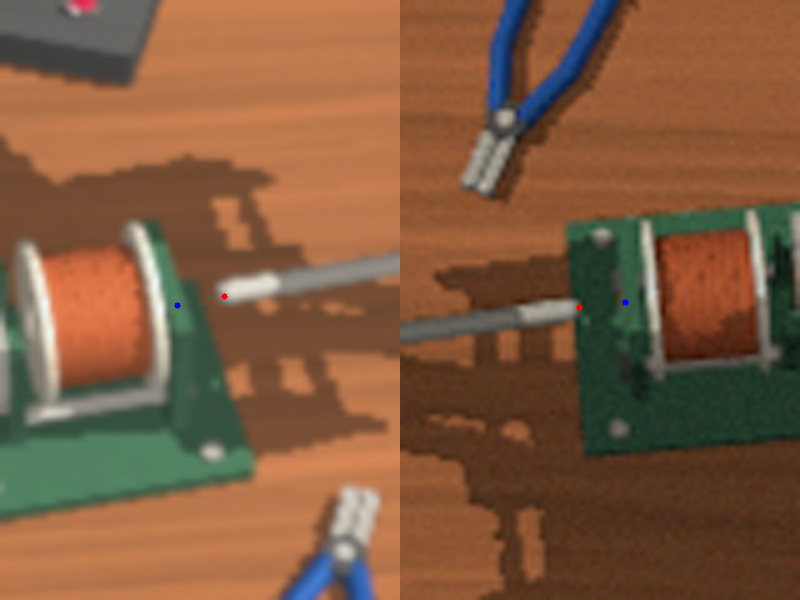

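The crop shows the steel tip within about 1 mm of its predicted spot in both views. It is level with the near hole, and the spool is seated on the bars. I'll advance gently.

```bash
python3 -m jog '[[-0.5,-0.07,0.12,0,0,0],[-1.0,-0.07,0.12,0,0,0],[-1.4,-0.07,0.12,0,0,0],[-1.7,-0.07,0.12,0,0,0],[-1.7,-0.07,0.12,0,0,0]]'; python3 -c "
from h import *
print(tipstand(),delta(*pose(-.005)))"
```

```text
time_s: 14.2
ee_pos: [0.6044, 0.1551, 0.2335]
eef_rot: [-3.14, 0.035, 1.725]
force: [0.5, 0.1, -0.7]
grip_width: 0.0169
grip_force: 45.0
('tip', array([-1. , 40.2, 56.5]), 'shoulder', array([ -6. , 146. ,  52.7]), 'F stand', array([ 0.5,  0.1, -0.7])) [-0.137, 0.026, -0.134, -0.002, 0.0, -0.001]
```

```bash
python3 -m jog '[[-0.1,0.03,-0.08,0,0,0],[-0.3,0.03,-0.08,0,0,0],[-0.5,0.03,-0.08,0,0,0],[-0.6,0.03,-0.08,0,0,0],[-0.6,0.03,-0.08,0,0,0]]'; python3 -c "
from h import *
print(tipstand(),delta(*pose(.002)))"
```

```text
time_s: 14.7
ee_pos: [0.6055, 0.1496, 0.2344]
eef_rot: [-3.14, 0.035, 1.725]
force: [-0.7, -0.1, -0.8]
grip_width: 0.0166
grip_force: 45.0
('tip', array([-0.4, 34.6, 57.4]), 'shoulder', array([ -5.5, 140.5,  53.7]), 'F stand', array([-0.7, -0. , -0.8])) [-0.275, -0.0, -0.061, -0.002, 0.0, -0.0]
```

```bash
python3 -m jog '[[-0.2,0,-0.03,0,0,0],[-0.4,0,-0.03,0,0,0],[-0.6,0,-0.03,0,0,0],[-0.8,0,-0.03,0,0,0],[-0.8,0,-0.03,0,0,0]]'; python3 -c "
from h import *
print(tipstand(),delta(*pose(.008)))"
```

```text
time_s: 15.2
ee_pos: [0.6068, 0.1416, 0.235]
eef_rot: [-3.14, 0.035, 1.725]
force: [-0.0, -0.3, -1.2]
grip_width: 0.0168
grip_force: 45.0
('tip', array([-0.1, 26.5, 58. ]), 'shoulder', array([ -5.1, 132.3,  54.3]), 'F stand', array([-0.1, -0.3, -1.2])) [-0.056, -0.0, -0.031, -0.002, 0.0, -0.001]
```

The tip is through the near upright with no force. I'll go on through the spool.

```bash
python3 -m jog '[[-0.4,0,-0.03,0,0,0],[-0.8,0,-0.03,0,0,0],[-1.2,0,-0.03,0,0,0],[-1.6,0,-0.03,0,0,0],[-2.0,0,-0.03,0,0,0],[-2.4,0,-0.03,0,0,0],[-2.4,0,-0.03,0,0,0]]'; python3 -c "
from h import *
print(tipstand())"; python3 -m jog '[[-0.4,0,0,0,0,0],[-0.8,0,0,0,0,0],[-1.2,0,0,0,0,0],[-1.6,0,0,0,0,0],[-2.0,0,0,0,0,0],[-2.4,0,0,0,0,0],[-2.4,0,0,0,0,0]]'; python3 -c "
from h import *
print(tipstand(),delta(*pose(.058)))"
```

```text
time_s: 15.9
ee_pos: [0.6105, 0.1176, 0.2362]
eef_rot: [-3.14, 0.035, 1.725]
force: [-1.0, 0.5, -1.5]
grip_width: 0.0167
grip_force: 45.0
('tip', array([ 1.1,  2.3, 59.2]), 'shoulder', array([ -3.9, 108.1,  55.4]), 'F stand', array([-0.9,  0.6, -1.5]))
time_s: 16.6
ee_pos: [0.6142, 0.094, 0.237]
eef_rot: [-3.14, 0.035, 1.725]
force: [0.6, 0.2, -1.8]
grip_width: 0.0168
grip_force: 45.0
('tip', array([  2.2, -21.6,  60.1]), 'shoulder', array([-2.8, 84.2, 56.3]), 'F stand', array([ 0.6,  0.1, -1.8])) [-0.234, 0.001, 0.005, -0.002, 0.0, -0.001]
```

```bash
python3 -m jog '[[-0.4,0,0,0,0,0],[-0.8,0,0,0,0,0],[-1.2,0,0,0,0,0],[-1.4,0,0,0,0,0],[-1.4,0,0,0,0,0]]'; python3 -c "
from h import *
print(tipstand(),delta(*pose(.07)))"; python3 -m jog '[[-0.1,0,0,0,0,0],[-0.2,0,0,0,0,0],[-0.3,0,0,0,0,0],[-0.4,0,0,0,0,0],[-0.4,0,0,0,0,0]]'; python3 -c "
from h import *
print(tipstand())"
```

```text
time_s: 17.1
ee_pos: [0.6164, 0.0804, 0.2375]
eef_rot: [-3.14, 0.035, 1.725]
force: [-1.1, -0.5, -0.7]
grip_width: 0.017
grip_force: 45.0
('tip', array([  2.9, -35.4,  60.5]), 'shoulder', array([-2.1, 70.4, 56.8]), 'F stand', array([-1.1, -0.4, -0.7])) [-0.055, 0.002, 0.003, -0.002, 0.0, -0.001]
time_s: 17.6
ee_pos: [0.6169, 0.0766, 0.2376]
eef_rot: [-3.14, 0.035, 1.725]
force: [-0.5, -0.2, -1.8]
grip_width: 0.0172
grip_force: 45.0
('tip', array([  3.1, -39.1,  60.7]), 'shoulder', array([-1.9, 66.7, 56.9]), 'F stand', array([-0.5, -0.2, -1.8]))
```

```bash
python3 -m jog '[[-0.1,0,0,0,0,0],[-0.2,0,0,0,0,0],[-0.3,0,0,0,0,0],[-0.3,0,0,0,0,0]]'; python3 -c "
from h import *
print(tipstand())"; python3 -m jog '[[-0.1,0,0,0,0,0],[-0.2,0,0,0,0,0],[-0.3,0,0,0,0,0],[-0.3,0,0,0,0,0]]'; python3 -c "
from h import *
print(tipstand())"
```

```text
time_s: 18.0
ee_pos: [0.6174, 0.0736, 0.2377]
eef_rot: [-3.14, 0.035, 1.725]
force: [0.0, -0.5, -0.6]
grip_width: 0.0169
grip_force: 45.0
('tip', array([  3.2, -42.2,  60.7]), 'shoulder', array([-1.8, 63.6, 57. ]), 'F stand', array([-0. , -0.5, -0.6]))
time_s: 18.4
ee_pos: [0.6179, 0.0707, 0.2378]
eef_rot: [-3.14, 0.035, 1.725]
force: [-0.5, -0.1, -1.1]
grip_width: 0.0168
grip_force: 45.0
('tip', array([  3.4, -45.2,  60.9]), 'shoulder', array([-1.7, 60.6, 57.1]), 'F stand', array([-0.5, -0. , -1.1]))
```

The tip is in the eccentric hole with no contact force. I'll go on until the shoulder is home.

```bash
python3 -m jog '[[-0.2,0,0,0,0,0],[-0.4,0,0,0,0,0],[-0.6,0,0,0,0,0],[-0.8,0,0,0,0,0],[-0.8,0,0,0,0,0]]'; python3 -c "
from h import *
print(tipstand())"; python3 -m jog '[[-0.2,0,0,0,0,0],[-0.4,0,0,0,0,0],[-0.6,0,0,0,0,0],[-0.8,0,0,0,0,0],[-0.8,0,0,0,0,0]]'; python3 -c "
from h import *
print(tipstand(),delta(*pose(.097)))"
```

```text
time_s: 18.9
ee_pos: [0.6191, 0.0626, 0.2381]
eef_rot: [-3.14, 0.035, 1.725]
force: [0.3, 0.7, -1.8]
grip_width: 0.0168
grip_force: 45.0
('tip', array([  3.7, -53.3,  61.1]), 'shoulder', array([-1.3, 52.5, 57.4]), 'F stand', array([ 0.4,  0.7, -1.8]))
time_s: 19.4
ee_pos: [0.6203, 0.0547, 0.2384]
eef_rot: [-3.14, 0.035, 1.725]
force: [-0.3, 0.2, -0.5]
grip_width: 0.0167
grip_force: 45.0
('tip', array([  4.1, -61.3,  61.4]), 'shoulder', array([-0.9, 44.5, 57.7]), 'F stand', array([-0.3,  0.2, -0.5])) [-0.162, 0.003, 0.004, -0.002, 0.0, -0.001]
```

```bash
python3 -m jog '[[-0.1,0,0,0,0,0],[-0.2,0,0,0,0,0],[-0.3,0,0,0,0,0],[-0.4,0,0,0,0,0],[-0.4,0,0,0,0,0]]'; python3 -m jog '[[-0.08,0,0,0,0,0],[-0.16,0,0,0,0,0],[-0.16,0,0,0,0,0]]'; python3 -c "
from h import *
print(tipstand())"; python3 -m jog '[[-0.08,0,0,0,0,0],[-0.12,0,0,0,0,0],[-0.12,0,0,0,0,0]]'; python3 -c "
from h import *
print(tipstand())"
```

```text
time_s: 19.9
ee_pos: [0.6209, 0.0509, 0.2386]
eef_rot: [-3.14, 0.035, 1.725]
force: [-0.2, 0.0, -1.0]
grip_width: 0.0168
grip_force: 45.0
time_s: 20.2
ee_pos: [0.6212, 0.0496, 0.2386]
eef_rot: [-3.14, 0.035, 1.726]
force: [-0.2, 2.3, -0.5]
grip_width: 0.0171
grip_force: 45.0
('tip', array([  4.4, -66.4,  61.6]), 'shoulder', array([-0.6, 39.4, 57.9]), 'F stand', array([ 0. ,  2.3, -0.5]))
time_s: 20.5
ee_pos: [0.6213, 0.0492, 0.2387]
eef_rot: [-3.14, 0.034, 1.726]
force: [-1.5, 8.3, 0.5]
grip_width: 0.0169
grip_force: 45.0
('tip', array([  4.5, -66.6,  61.5]), 'shoulder', array([-0.6, 39.2, 57.9]), 'F stand', array([-0.6,  8.4,  0.5]))
```

There is firm contact at shoulder y of about 39, at 8 N, so the axle is home. I'll let go and rise.

```bash
python3 -m jog '[[0,0,0,0,0,0],[0,0,0,0,0,0],[0,0,0,0,0,0],[0,0,0,0,0,0],[0,0,0,0,0,0]]' 60 && python3 -m jog '[[0,0,-3,0,0,0],[0,0,-7,0,0,0],[0,0,-12,0,0,0],[2,0,-16,0,0,0],[2,0,-16,0,0,0],[2,0,-16,0,0,0]]'
python3 - <<'E'
from h import *
c=shot('wrist');s=shot('scene')
a=cv2.resize(c['img'][100:360,200:440],(480,520),interpolation=cv2.INTER_CUBIC)
b=cv2.resize(s['img'][235:365,270:350],(320,520),interpolation=cv2.INTER_CUBIC)
cv2.imwrite('pics/fin.png',np.hstack([a,b]))
f=lambda p:S+Ro.from_euler('z',TH).apply(np.array(p))
print('exp shoulder top',proj(c,f([0,.038,.07])),'collar back',proj(c,f([0,.043,.07])),'tip',proj(c,f([4.4e-3,-.068,.0615])))
E
```

```text
time_s: 21.0
ee_pos: [0.6214, 0.0481, 0.2387]
eef_rot: [-3.14, 0.035, 1.725]
force: [0.2, 0.3, -0.1]
grip_width: 0.0535
grip_force: 0.0
time_s: 21.6
ee_pos: [0.6175, 0.0739, 0.3983]
eef_rot: [-3.141, 0.036, 1.726]
force: [0.7, -0.0, -1.0]
grip_width: 0.0563
grip_force: 0.0
exp shoulder top [320.92890698 281.55164873] collar back [321.19085215 276.53666386] tip [320.2402168  373.17858237]
```

View pics/fin.png

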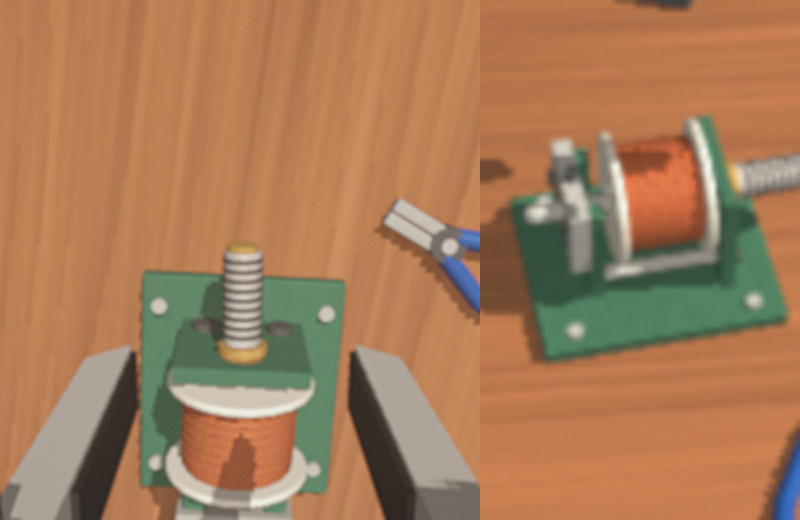

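The final picture shows the brass collar against the upright at (242,352), the spool on the bars, and the tip coming out of the far block at (540,213). The gripper is clear, so I'm handing in.

```bash
python3 -c "
from station import ctrl
print(ctrl.hand_in())"
```

```text
the job is handed in; nothing more can be done
None
```

I handed the job in at about 22 s: the copper spool lies on the stand's roller bars, and the axle is threaded through the upright, spool and bush with its shoulder home (about 8 N at contact) and released; the hand-in returned no verdict.

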